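# Set the flip stop and butt two toy-wagon parts against it

### The arm

A 6-joint arm with a two-finger parallel gripper is mounted at the origin on the work surface. World frame = base frame: x ahead of the robot, y to its left, z up, the work surface at z = 0. Lengths are in m, angles in rad, forces in N, time in s.
With the tool pointing down it reaches from about 0.325 to 0.85 m from the base axis. Payload 4.4 kg.
Tool frame: the origin (TCP) lies midway between the tips of the shut fingers; the grasp point (between the pads) lies 19 mm behind it; z points along the fingers, y is the line along which they close (so a half turn about z gives the same grasp; the last joint's range is limited). The gripper opens to 94 mm and grips with 3 to 60 N. Pads are 16 mm wide; open, the fingers measure 119 mm over their backs; the gripper's body (75 mm by 177 mm) begins 78 mm behind the grasp point.
Start: joints at [-1.49, 0.207, 1.542, -0, 1.393, -0.15], TCP at [0.132, -0.56, 0.205] pointing down, gripper open.
Joint ranges: [-2.73, 2.73], [-0.86, 2.22], [0.23, 2.46], [-1.11, 4.25], [0.08, 2.63], [-2.82, 2.82]. Speed limits (rad/s): [2.79, 2.79, 3.14, 3.14, 3.14, 3.14].

### API

Orientations are given as [roll, pitch, yaw] about the fixed x, y, z axes, in that order (R = Rz(yaw) Ry(pitch) Rx(roll)).
In Python, from rig import ctrl, viewer gives the robot as it stands.
- The arm moves only by the tool step_arm, never from a script. Its argument "targets" is a list of rows, each a list of 7 numbers: the shift along the tool's x, y, z in mm, then the turn, a rotation vector about the tool's x, y, z in degrees, then the closure, from 0 (fully open) to 1 (shut). In form: [[x, y, z, wx, wy, wz, claw], ...]. A call has 1 to 20 rows; each row is the pose to reach, as a shift and turn from the pose commanded when the call began, along the tool's axes at that moment; what a row does not reach only later rows make up. A row lasts 1/10 s, in which the tool goes at most 50 mm and 8.59 degrees, less where a joint would pass 70% of its speed; a pose out of reach is approached as far as the arm can. A call with a gripper value outside its range is refused whole. The fingers move at their own pace and stop on an object; "force" is the grip in N (left out, the last holds). Time passes only in rows, so rows that repeat a pose let the fingers close. It gives the time, the measured TCP pose, the force, the opening and the grip force at its end, in the units of the state.
- ctrl.state(): the state, without advancing time (a new reading comes with each control period).
- viewer.grab_frame(name): name is "side" or "top" or "wrist"; returns a dict with "pixels" (420x560x3 uint8, red, green, blue), "depth" (420x560 float32, m along the optical axis (not along the pixel's ray), 0 where there is no reading), "fx", "fy", "cx", "cy" (pixels), "rvec" (rotation vector, rad) and "tvec" (3), from world to camera coordinates, as OpenCV has them; the wrist camera has in their place "mount" (4x4, takes a point from camera to tool coordinates, whose origin is the TCP and whose axes are the flange's). Camera axes: x right, y down, z forward; pixel columns grow to the right and rows downward; lengths in m; the calibration is good to about 2 mm. The wrist camera is an equidistant fisheye: a pixel r from the principal point sees the ray r / f radians off the axis. A picture is of the moment at which its call begins: read the wrist's pose just before it.
- ctrl.close_job(): hands the job in; it is judged then, once.
The state is a dict: "time": time; "joints": joint angles; "qd": joint speeds; "joint_torque": joint torques, N m; "tcp_pos": TCP position; "tool_rot": TCP orientation; "contact_force": force on the tool from outside, world axes, zero at the start; "moment": the same for the moment, N m; "opening": finger opening in m; "finger_force": force on a finger pad.
Only numpy, scipy, OpenCV 4.12 (cv2) and the standard library are available. Lean on these libraries where they do the work, as an engineer would, in place of code of your own. Each camera call takes 0.05 s, during which the arm holds its last target. There are 200 camera calls.

### The job

On the stop jig, flip the hinged stop flag fully down across the path, then lay the wagon block and the waisted axle carrier flat on the board along the fence in the order of the two drawn outlines, each part on the outline of its own shape. With the flag down, push the row along the fence until it bears on the flag's striking plate, whose stand-off differs each time and must be felt: press firmly enough (about 6 N) to close both joints with no gap, but do not shift the stop, whose clamp slips if pushed hard. Leave the flag down and the parts tight, flush with the fence and let go; do not disturb the other things on the bench.

Things in the scene. Friction and masses are not known exactly. Their poses are not given: they have to be found in the camera images.
- jig: Stop jig, fixed: white-faced board, x -61 to +73, y -170 to +170 mm, 12 mm thick (top at z 12). Origin: underside, on the centre line of parts that lie flush with the fence. y runs along the fence to the stop, z up. Aluminium fence on the far side: face at x +22 mm, 12 mm thick, 25 mm above the board, y -160 to +55. Parts lie on the board before it and slide to +y.
- stop: Steel clevis with clamp knob at the fence's +y end, carries the flag. Axes as jig's. Origin: board's top, in the plane of the flag's face (flag: y 0 to +14 mm), at jig x 0, y +75. Hinge along y at x +45, z +16; clevis: x 35 to 63, up to z 32. Clamp holds about 14 N along +y, then slips; a slip over 2 mm spoils the job.
- flag (a joint): Angle of the flag (rad): 0 = leaning 0.25 rad back (to +x) from vertical, 0.25 = upright, 1.82 = fully down, level across the path. It swings over towards -x and down. Stiff hinge (0.06 N m): it stays where it is left and must be pushed all the way; about 1 N at the tip moves it.
- flag_tip (a point): On the centre line of the flag, 70 mm from the hinge. Flag: bar 75 mm long, 20 deep, 14 thick (y); down, it spans 6 to 26 mm above the board and reaches x -30 mm of the stop. On its -y face, a steel striking plate 36 x 14 mm stands off 2 to 18 mm (set differently each time, not reported: feel for it), with a weak sprung pin (0.15 N, 2 mm) in its middle that a firm push drives in flush.
- block: Wagon block: plain solid beech block, 44 mm (x) by 50 mm (y) by 38 mm high, about 60 g, loose on the bench. Origin: centre of the underside. It lies on its mark with its 50 mm length along the fence; either way round.
- carrier: Axle carrier: beech, I-shaped seen from above, 44 mm (x) by 50 mm (y) by 38 mm high, about 45 g: two end flanges 44 mm wide and 13 mm thick at its y ends, joined by a waist 18 mm wide. Origin: centre of the underside. It lies with its 50 mm length along the fence; either way round.
- mark_block: Plain rectangular outline 44 x 50 mm drawn in black on the jig's board, touching the fence; origin at its centre on the board's top, axes as the jig's. Its centre lies 35 or 85 mm before the flag's face (which varies), the other outline in the other place. The outlines give the order and the rough place (within 10 mm); the felt stop gives the true place.
- mark_carrier: I-shaped outline 44 x 50 mm drawn in black on the board for the axle carrier; origin and axes as for the other outline.
- seal: Bystander, not to be disturbed: tin circus seal about 135 mm high balancing a ball, on a round foot 64 mm across
- feeler: Bystander, not to be disturbed: steel feeler gauge fan, 95 mm long, 12 mm high; origin under its rivet, blades fan out along +x to +y
- bit: Bystander, not to be disturbed: copper soldering bit on a steel rod, lying along its x, 120 mm long, 18 mm high; origin between the copper and the rod
- jar: Bystander, not to be disturbed: glass jar of marbles, 70 mm across, 109 mm high, origin under its centre
- driver: Bystander, not to be disturbed: screwdriver lying along its x, 150 mm long
- gluepot: Bystander, not to be disturbed: small glue jar, 52 mm across, 70 mm high
- reel: Bystander, not to be disturbed: wooden reel, 40 mm across, 44 mm high
Not all that is in view belongs to the job. Leave any yellow look-alike of the carrier alone.

How it is judged:
On the way, in this order (a step that is already met when the one before it is completed fails the run):
1. the flag is flipped fully down before the row is pressed (value of joint flag above 1.76 rad), for 0.2 s.
2. the row is pressed: the flag and the first part, and the two parts, bear on one another with more than 4 N for 0.2 s (value of joint flag above 1.76 rad and contact force between block and carrier above 4 N and contact force between any of block, carrier and stop above 4 N), for 0.2 s.
At the end, for the whole second after the job is handed in: Flag down (within 0.06 rad); block and carrier flat and at rest on the board, each within 10 mm along and 3 mm across the fence of its own outline, square to it within 0.06 rad; gap between them under 1.7 mm; the first part still touches the stop (its sprung pin, 2 mm) (value of joint flag above 1.76 rad and x of block in the frame of mark_block between -0.003 and 0.003 m and y of block in the frame of mark_block between -0.0105 and 0.0105 m and z of block in the frame of mark_block below 0.003 m and angle between the y axis of block and the y axis of mark_block, either way round below 0.06 rad and angle between each of block, carrier's own z axis and vertical below 0.05 rad and linear speed of each of block, carrier below 0.01 m/s and x of carrier in the frame of mark_carrier between -0.003 and 0.003 m and y of carrier in the frame of mark_carrier between -0.0105 and 0.0105 m and z of carrier in the frame of mark_carrier below 0.003 m and angle between the y axis of carrier and the y axis of mark_carrier, either way round below 0.06 rad and horizontal distance between block and carrier below 0.0517 m and contact force between any of block, carrier and stop above 0.03 N).
It fails at once if the stop is shifted by more than 2 mm (distance of stop from where it was at the start of the episode above 0.002 m).
It fails at once if a bystander is moved by more than 20 mm (distance of any of seal, feeler, bit, jar, driver, gluepot, reel from where it was at the start of the episode above 0.02 m).
It also fails if it takes over 72 s, if anything falls off the work surface, if the arm or the gripper's body presses on something with over 40 N, if the wrist force passes 120 N, or if a joint passes its speed limit or range.

## Working session

There is one attempt and no reset: what is moved stays moved. The work goes in short steps, Python scripts to look and compute and a tool call to move; the robot and the scene stay as the last step left them, time stands still between calls to the robot, and variables do not carry over. Pictures are saved under pics/ and viewed, at most 10 in all, crops included, and the job is handed in when it is done.

Besides the shell and the picture viewer there is one more tool, called after ">>>" as a command line: name --pt "numbers of a row" for each row, then --argument value for the rest. step_arm: Moves the arm, as the interface text tells. Its arguments: {"type":"object","properties":{"targets":{"type":"array","items":{"type":"array","items":{"type":"number"}}},"force":{"type":"number"}},"required":["targets"]}

```bash
ls; mkdir -p pics; python3 - <<'E'
from rig import ctrl, viewer
import cv2,pickle
print(ctrl.state())
for n in("top","side"):
    f=viewer.grab_frame(n);pickle.dump(f,open(f"pics/{n}.pkl","wb"))
    cv2.imwrite(f"pics/{n}.png",f["pixels"][...,::-1]);print(n,f["fx"],f["cx"],f["cy"],f["rvec"],f["tvec"])
E
```

```text
pics
{'time': 0.0, 'joints': array([-1.49053074e+00,  2.07382962e-01,  1.54293570e+00,  2.92563448e-05,
        1.39349817e+00, -1.50480821e-01]), 'qd': array([-0.00182885,  0.00030481,  0.00088288,  0.00161493,  0.00043609,
       -0.00070313]), 'joint_torque': array([ 9.50840149e-04, -3.70882559e+01, -2.81416404e+01,  7.00705522e-02,
        3.60168773e-02, -1.59831325e-04]), 'tcp_pos': array([ 0.13144955, -0.55895258,  0.2043205 ]), 'tool_rot': array([-3.13939793e+00, -3.61894554e-04,  2.30740819e-01]), 'contact_force': array([-0.33876826, -0.12800431, -0.07577709]), 'moment': array([ 0.03132518,  0.00201401, -0.00949602]), 'finger_force': 0.0, 'opening': 0.09395521195011633}
top 409.68351825280917 286.08105657488204 208.2631662961065 [ 2.18254823 -2.03994544  0.21256386] [-0.01755294  0.50045576  1.02989381]
side 383.1100180964753 272.4931121391257 205.0071581430619 [ 2.26573966 -0.18383746  0.07773242] [-0.49250555  0.1143067   0.97228771]
```

View pics/top.png

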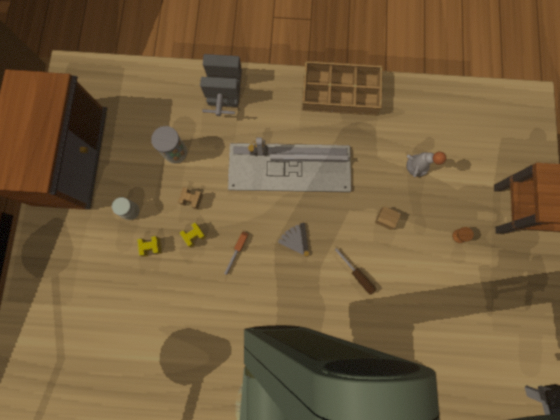

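View pics/side.png

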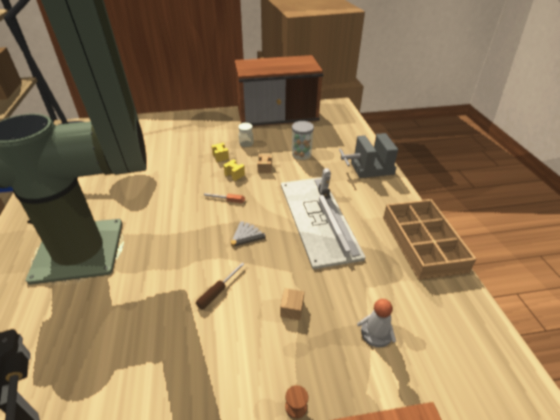

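The top view shows the jig at about (290,168) with its stop at (258,147). The beech block is at (389,217) and the beech carrier at (191,198). Possible confusions are the two yellow look-alikes at (149,246) and (192,235), and the reel at (463,235). I choose the beech-coloured part at (191,198).

```bash
cat > h.py <<'E'
import numpy as np,cv2,pickle
from scipy.spatial.transform import Rotation as R
def ray(f,u,v):
    Rm=cv2.Rodrigues(np.array(f["rvec"],float))[0]; t=np.array(f["tvec"],float)
    d=np.stack([(np.asarray(u,float)-f["cx"])/f["fx"],(np.asarray(v,float)-f["cy"])/f["fy"],np.ones(np.shape(u))],-1)
    return -Rm.T@t, d@Rm
def plane(f,u,v,z):
    c,d=ray(f,u,v); return c+d*((z-c[2])/d[...,2])[...,None]
def pts(f):
    v,u=np.mgrid[:420,:560]; c,d=ray(f,u,v); return c+d*f["depth"][...,None]
def toolrot(s): return R.from_euler('xyz',s["tool_rot"])
E
python3 - <<'E'
from h import *
f=pickle.load(open("pics/top.pkl","rb"));P=pts(f);im=f["pixels"][...,::-1].copy()
for n,(u0,v0,u1,v1) in dict(block=(372,200,408,234),carrier=(174,184,208,212)).items():
    p=P[v0:v1,u0:u1]; m=(abs(p[...,2]-.038)<.006).astype(np.uint8)
    ys,xs=np.nonzero(m); q=plane(f,xs+u0,ys+v0,.038)[:,:2]
    r=cv2.minAreaRect((q*1000).astype(np.float32));print(n,r,len(xs),q.mean(0))
# jig board
p=P[130:205,215:365];m=((abs(p[...,2]-.012)<.005)).astype(np.uint8)
c=max(cv2.findContours(m,0,1)[0],key=cv2.contourArea)[:,0]
q=plane(f,c[:,0]+215,c[:,1]+130,.012)[:,:2]*1000
r=cv2.minAreaRect(q.astype(np.float32));print("board",r,cv2.boxPoints(r).round(0).tolist())
# tops
for n,(u,v) in dict(reel=(463,235),seal=(420,163),jar=(168,140),glue=(122,208),bit=(240,240),feeler=(295,240),drv=(345,258),flag=(262,145)).items():
    w=P[v-12:v+13,u-12:u+13].reshape(-1,3);print(n,P[v,u].round(3),w[:,2].max().round(3))
a=cv2.resize(im[130:200,215:365],None,fx=5,fy=5,interpolation=3);b=cv2.resize(im[180:260,130:215],None,fx=2.8,fy=2.8)
o=np.zeros((580,750,3),np.uint8);o[:350]=a;o[352:352+b.shape[0],:b.shape[1]]=b
g=pickle.load(open("pics/side.pkl","rb"))["pixels"][...,::-1]
s=cv2.resize(g[160:235,280:370],None,fx=3,fy=3);o[352:352+s.shape[0],300:300+s.shape[1]]=s
cv2.imwrite("pics/crop1.png",o)
E
```

```text
block ((497.8646545410156, -258.69305419921875), (50.00403594970703, 45.318023681640625), 68.98033905029297) 309 [ 0.49807638 -0.25886337]
carrier ((516.3094482421875, 277.97265625), (51.05449295043945, 43.9344367980957), 76.5236587524414) 226 [0.51658928 0.2780907 ]
board ((626.3557739257812, 14.482833862304688), (136.04750061035156, 339.2284851074219), 2.930032253265381) [[550.0, 180.0], [567.0, -158.0], [703.0, -151.0], [686.0, 187.0]]
reel [ 0.462 -0.451  0.046] 1.11
seal [ 0.645 -0.332  0.065] 0.104
jar [0.647 0.331 0.11 ] 0.114
glue [0.469 0.441 0.067] 1.11
bit [0.412 0.134 0.019] 1.11
feeler [ 0.424 -0.013  0.004] 0.018
drv [ 0.384 -0.149  0.015] 1.11
flag [0.662 0.091 0.078] 1.11
```

View pics/crop1.png

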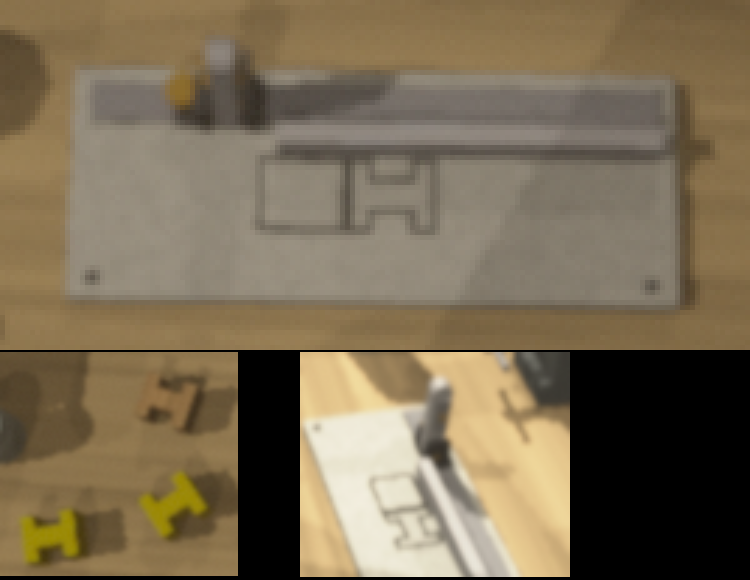

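The crop shows the plain outline next to the stop, at crop (300,195), and the I outline farther from it at (395,195). The flag stands up at (222,85). The beech I at lower-left (172,402) is the real carrier, and the yellow ones at (50,535) and (172,502) are decoys.

Row order is therefore block next to the stop, then carrier. Next is a helper that turns world goals into tool-axis shifts.

```bash
cat >> h.py <<'E'
JY=np.deg2rad(2.93); J0=np.array([620.4,14.2])
def j2w(x,y,z): return np.array([J0[0]+x*np.cos(JY)-y*np.sin(JY),J0[1]+x*np.sin(JY)+y*np.cos(JY),z])
def w2j(p): 
    d=np.asarray(p[:2])-J0; return np.array([d[0]*np.cos(JY)+d[1]*np.sin(JY),-d[0]*np.sin(JY)+d[1]*np.cos(JY),p[2]])
def delta(s,p,yawdeg):
    """world mm target + yaw -> shift mm, rotvec deg in tool axes"""
    T=toolrot(s); G=R.from_euler('xyz',[np.pi,0,np.deg2rad(yawdeg)])
    return T.inv().apply(np.asarray(p)-1000*s["tcp_pos"]).round(1), np.rad2deg((T.inv()*G).as_rotvec()).round(2)
E
python3 - <<'E'
from h import *; from rig import ctrl
s=ctrl.state()
print(delta(s,j2w(95,82,195),2.93), j2w(95,82,195))
f=pickle.load(open("pics/top.pkl","rb"))
print("block mark corners in jig", [w2j(plane(f,u,v,.012)*1000).round(1).tolist() for u,v in [(266.4,161.2),(284.4,161.4),(284.2,176),(266.4,176)]])
P=pts(f)[125:160,250:275].reshape(-1,3); q=P[(P[:,2]>.06)&(P[:,2]<.13)]*1000; print("flag",[w2j(a).round(0).tolist() for a in q[::4]])
E
```

```text
(array([ 715.2, -509.9,   10.6]), array([-1.20e-01, -1.00e-02,  1.03e+01])) [711.08430871 100.94881068 195.        ]
block mark corners in jig [[22.3, 65.5, 12.0], [22.5, 15.0, 12.0], [-20.0, 14.9, 12.0], [-20.8, 64.4, 12.0]]
flag [[56.0, 87.0, 100.0], [56.0, 77.0, 100.0], [53.0, 79.0, 102.0], [48.0, 81.0, 106.0], [54.0, 69.0, 92.0], [48.0, 79.0, 99.0], [52.0, 93.0, 82.0], [45.0, 82.0, 99.0], [51.0, 72.0, 86.0], [42.0, 87.0, 101.0], [44.0, 76.0, 98.0], [52.0, 67.0, 75.0], [41.0, 84.0, 96.0], [46.0, 75.0, 83.0], [50.0, 92.0, 65.0], [42.0, 80.0, 88.0], [43.0, 69.0, 86.0], [39.0, 85.0, 86.0], [44.0, 75.0, 75.0], [43.0, 91.0, 68.0], [40.0, 80.0, 78.0], [44.0, 70.0, 66.0], [40.0, 83.0, 70.0], [42.0, 70.0, 66.0], [39.0, 81.0, 65.0], [37.0, 78.0, 62.0]]
```

>>> step_arm --pt "40 -28 0 0 0 0 1" --pt "79 -57 1 0 0 1 1" --pt "119 -85 2 0 0 2 1" --pt "159 -113 2 0 0 3 1" --pt "199 -142 3 0 0 4 1" --pt "238 -170 4 0 0 5 1" --pt "278 -198 4 0 0 6 1" --pt "318 -227 5 0 0 7 1" --pt "358 -255 6 0 0 8 1" --pt "397 -283 6 0 0 9 1" --pt "437 -312 7 0 0 10.3 1" --pt "477 -340 7 0 0 10.3 1" --pt "516 -368 8 0 0 10.3 1" --pt "556 -397 9 0 0 10.3 1" --pt "596 -425 9 0 0 10.3 1" --pt "636 -453 10 0 0 10.3 1" --pt "675 -481 10 0 0 10.3 1" --pt "715 -510 30 0 0 10.3 1" --pt "715 -510 75 0 0 10.3 1" --pt "715 -510 110 0 0 10.3 1" --force 20

```text
time: 2.1
tcp_pos: [0.7108, 0.1023, 0.0925]
tool_rot: [-3.142, 0.001, 0.054]
contact_force: [-0.1, -0.1, -1.2]
opening: 0.0006
finger_force: 0.0
```

```bash
python3 - <<'E'
from h import *; from rig import ctrl
s=ctrl.state(); print(s["time"],w2j(s["tcp_pos"]*1000),s["contact_force"],s["opening"],delta(s,j2w(95,82,78),2.93))
E
```

```text
2.1 [94.76451001 83.39049258 92.54962372] [-0.12966506 -0.07737085 -1.16666349] 0.000586395191133966 (array([ 0.3,  1.4, 14.5]), array([-0.  ,  0.08,  0.15]))
```

>>> step_arm --pt "0 1 15 0 0 0 1" --pt "-10 1 15 0 0 0 1" --pt "-20 1 15 0 0 0 1" --pt "-30 1 15 0 0 0 1" --pt "-40 1 15 0 0 0 1" --pt "-50 1 16 0 0 0 1" --pt "-58 1 17 0 0 0 1" --pt "-64 1 20 0 0 0 1" --pt "-70 1 23 0 0 0 1" --pt "-75 1 27 0 0 0 1" --pt "-80 1 31 0 0 0 1" --pt "-86 1 36 0 0 0 1" --pt "-91 1 41 0 0 0 1" --pt "-97 1 46 0 0 0 1" --pt "-101 1 50 0 0 0 1" --pt "-104 1 53 0 0 0 1" --pt "-104 1 54 0 0 0 1"

```text
time: 3.8
tcp_pos: [0.606, 0.094, 0.0408]
tool_rot: [-3.142, 0.002, 0.051]
contact_force: [0.1, 0.1, 0.9]
opening: 0.0004
finger_force: 0.2
```

```bash
python3 - <<'E'
from h import *; from rig import ctrl
s=ctrl.state(); print(s["time"],w2j(s["tcp_pos"]*1000),s["contact_force"])
E
```

```text
3.8 [-10.27355084  80.43681482  40.77667719] [0.11652939 0.14506402 0.8981234 ]
```

>>> step_arm --pt "-6 0 1 0 0 0 1" --pt "-6 0 2 0 0 0 1" --pt "-6 0 3 0 0 0 1" --pt "-6 0 4 0 0 0 1" --pt "-6 0 4.5 0 0 0 1" --pt "-6 0 5 0 0 0 1"

```text
time: 4.4
tcp_pos: [0.6011, 0.0937, 0.038]
tool_rot: [3.141, 0.001, 0.051]
contact_force: [-4.7, -0.5, 9.9]
opening: 0.0001
finger_force: 5.2
```

```bash
python3 - <<'E'
from h import *; from rig import ctrl
s=ctrl.state(); print(delta(s,[498,-258.8,130],-21))
E
```

```text
(array([-121.1,  346.7,  -91.9]), array([1.000e-02, 3.000e-02, 2.393e+01]))
```

>>> step_arm --pt "0 0 -30 0 0 0 0.5" --pt "-5 10 -70 0 0 2 0" --pt "-18 50 -92 0 0 6 0" --pt "-35 97 -92 0 0 10 0" --pt "-52 145 -92 0 0 14 0" --pt "-69 192 -92 0 0 18 0" --pt "-86 240 -92 0 0 22 0" --pt "-103 288 -92 0 0 24 0" --pt "-115 330 -92 0 0 24 0" --pt "-121 347 -80 0 0 24 0" --pt "-121 347 -50 0 0 24 0" --pt "-121 347 -20 0 0 24 0" --pt "-121 347 -5 0 0 24 0" --pt "-121 347 -5 0 0 24 0"

```text
time: 5.8
tcp_pos: [0.496, -0.2576, 0.0388]
tool_rot: [-3.14, 0.005, -0.368]
contact_force: [0.3, 0.3, 0.1]
opening: 0.0937
finger_force: 0.0
```

```bash
python3 - <<'E'
from h import *; from rig import ctrl,viewer
s=ctrl.state(); print(delta(s,[498,-258.8,12],-21)); print(s)
w=viewer.grab_frame("wrist"); f=viewer.grab_frame("top"); pickle.dump((s,w,f),open("pics/a.pkl","wb"))
o=np.zeros((420,800,3),np.uint8);o[:,:480]=w["pixels"][:,40:520,::-1]
o[:370,484:800]=cv2.resize(f["pixels"][125:210,215:365,::-1],(316,370)) if 0 else cv2.resize(f["pixels"][120:210,230:307,::-1],(316,370))
cv2.imwrite("pics/a.png",o)
E
```

```text
(array([ 2.4,  0.4, 26.8]), array([-0.09,  0.31, -0.08]))
{'time': 5.8, 'joints': array([-6.33881687e-01,  3.69567713e-01,  1.71200352e+00, -3.55399577e-06,
        1.06570235e+00,  1.30478146e+00]), 'qd': array([ 0.00685514, -0.04056363, -0.04514167,  0.00039467,  0.01879364,
       -0.0019077 ]), 'joint_torque': array([-3.12413229e-01, -3.85981679e+01, -2.34915018e+01,  1.87014666e-02,
       -2.72808289e-01,  1.62249657e-03]), 'tcp_pos': array([ 0.49601459, -0.25762704,  0.03882975]), 'tool_rot': array([-3.14010218,  0.00548192, -0.367861  ]), 'contact_force': array([0.30328796, 0.34840924, 0.08706567]), 'moment': array([ 0.05704971,  0.03814002, -0.00281248]), 'finger_force': 0.0, 'opening': 0.09371389604548923}
```

View pics/a.png

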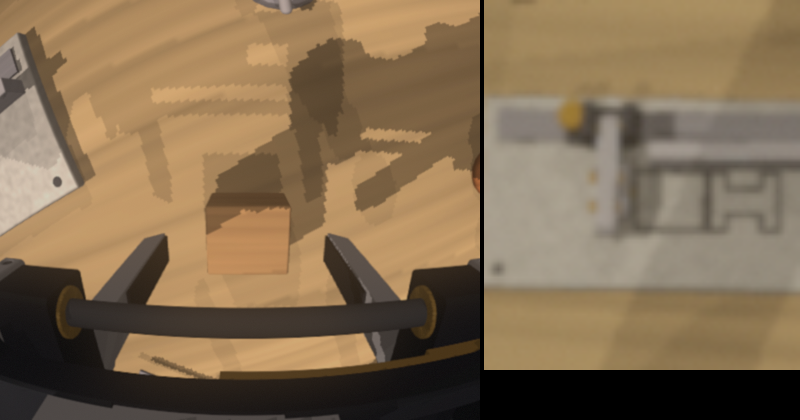

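The flag lies across the path at crop (608,180). The block, at wrist (247,235), is centred and square between the open fingers. I'll descend and grip.

>>> step_arm --pt "2 0 15 0 0 0 0" --pt "2 0 29 0 0 0 0" --pt "2 0 29 0 0 0 0.3" --pt "2 0 29 0 0 0 0.6" --pt "2 0 29 0 0 0 0.8" --pt "2 0 29 0 0 0 0.8" --pt "2 0 29 0 0 0 0.8" --pt "2 0 29 0 0 0 0.8" --force 20

```text
time: 6.7
tcp_pos: [0.5001, -0.26, 0.0128]
tool_rot: [3.141, -0.001, -0.368]
contact_force: [0.0, 0.2, 2.9]
opening: 0.0502
finger_force: 19.9
```

```bash
python3 - <<'E'
from h import *; from rig import ctrl
s=ctrl.state(); print(s["opening"],s["finger_force"],s["tcp_pos"]);print(delta(s,j2w(-6,26,60),2.93))
E
```

```text
0.05017776316104982 19.86967295408249 [ 0.50006384 -0.25997028  0.01283185]
(array([  -2.3, -320.4,  -47.2]), array([ 2.000e-02, -4.000e-02, -2.401e+01]))
```

>>> step_arm --pt "0 0 -20 0 0 0 0.8" --pt "0 -20 -47 0 0 -3 0.8" --pt "1 -65 -47 0 0 -7 0.8" --pt "2 -110 -47 0 0 -11 0.8" --pt "3 -155 -47 0 0 -15 0.8" --pt "3 -200 -47 0 0 -19 0.8" --pt "4 -240 -47 0 0 -22 0.8" --pt "5 -275 -47 0 0 -24 0.8" --pt "5 -297 -45 0 0 -24 0.8" --pt "5 -304 -30 0 0 -24 0.8" --pt "5 -304 -20 0 0 -24 0.8" --pt "5 -304 -20 0 0 -24 0.8" --pt "5 -304 -20 0 0 -24 0.8"

```text
time: 8.0
tcp_pos: [0.6125, 0.0208, 0.0313]
tool_rot: [-3.142, 0.003, 0.049]
contact_force: [0.4, 0.5, -1.1]
opening: 0.0497
finger_force: 20.0
```

```bash
python3 - <<'E'
from h import *; from rig import ctrl
s=ctrl.state(); print(w2j(s["tcp_pos"]*1000),s["contact_force"],s["opening"]);print(delta(s,j2w(-4,8,25),2.93))
E
```

```text
[-7.50773257  6.9551028  31.27993482] [ 0.42051555  0.50103679 -1.0582764 ] 0.049749991970297044
(array([ 3.5, -1.1,  6.3]), array([-0.  ,  0.15, -0.11]))
```

>>> step_arm --pt "0 0 3 0 0 0 0.8" --pt "0 0 5 0 0 0 0.8" --pt "2 0 6 0 0 0 0.8" --pt "3.5 0 6 0 0 0 0.8" --pt "4.5 0 6 0 0 0 0.8" --pt "5.5 0 6 0 0 0 0.8" --pt "5.5 0 6 0 0 0 0.8"

```text
time: 8.7
tcp_pos: [0.6196, 0.0224, 0.0266]
tool_rot: [3.142, -0.0, 0.051]
contact_force: [0.0, -0.9, -0.2]
opening: 0.05
finger_force: 20.0
```

>>> step_arm --pt "0 0 1 0 0 0 0.8" --pt "1 0 1 0 0 0 0.8" --pt "2 0 1 0 0 0 0.8" --pt "3 0 1 0 0 0 0.8" --pt "3 0 1 0 0 0 0.8"

```text
time: 9.2
tcp_pos: [0.6224, 0.0225, 0.0254]
tool_rot: [3.142, -0.0, 0.051]
contact_force: [-0.1, 0.1, -0.8]
opening: 0.0501
finger_force: 20.0
```

>>> step_arm --pt "1 0 0.5 0 0 0 0.8" --pt "2 0 0.5 0 0 0 0.8" --pt "3 0 0.5 0 0 0 0.8" --pt "3 0 0.5 0 0 0 0.8"

```text
time: 9.6
tcp_pos: [0.6225, 0.0226, 0.0249]
tool_rot: [-3.141, 0.007, 0.051]
contact_force: [-8.5, -1.2, 6.0]
opening: 0.0498
finger_force: 20.0
```

>>> step_arm --pt "1.5 0 0.3 0 0 0 0.8" --pt "0.7 0 0.3 0 0 0 0.8" --pt "0.7 0 0.3 0 0 0 0.45" --pt "0.7 0 0.3 0 0 0 0.3" --pt "0.7 0 0.3 0 0 0 0.3" --pt "0.7 0 -30 0 0 0 0.3" --pt "0.7 0 -65 0 0 0 0.2" --pt "0.7 0 -100 0 0 0 0"

```text
time: 10.4
tcp_pos: [0.6259, 0.0228, 0.1255]
tool_rot: [-3.141, 0.001, 0.051]
contact_force: [0.7, -0.1, 0.2]
opening: 0.0787
finger_force: 0.0
```

```bash
python3 - <<'E'
from h import *; from rig import ctrl,viewer
s=ctrl.state(); print(s["opening"],w2j(s["tcp_pos"]*1000),delta(s,[516.4,278,60],-13.5))
f=viewer.grab_frame("top");pickle.dump(f,open("pics/b.pkl","wb"))
P=pts(f)[130:205,215:365];m=(abs(P[...,2]-.050)<.006);ys,xs=np.nonzero(m)
q=np.array([w2j(a*1000)for a in plane(f,xs+215,ys+130,.05)]);k=(q[:,0]<21)&(q[:,1]<50)
print(cv2.minAreaRect(q[k,:2].astype(np.float32)),k.sum())
E
```

```text
0.07869363640079409 [  5.9570272    8.28671655 125.53578963] (array([ -96.3, -260.5,   65.6]), array([-1.000e-02,  3.000e-02,  1.642e+01]))Traceback (most recent call last):
  File "<stdin>", line 5, in <module>
IndexError: too many indices for array: array is 1-dimensional, but 2 were indexed
```

>>> step_arm --pt "-15 -42 0 0 0 2 0" --pt "-31 -85 0 0 0 5 0" --pt "-48 -130 0 0 0 8 0" --pt "-64 -174 5 0 0 11 0" --pt "-80 -217 25 0 0 14 0" --pt "-92 -250 50 0 0 16.4 0" --pt "-96.3 -260.5 65 0 0 16.4 0" --pt "-96.3 -260.5 80 0 0 16.4 0" --pt "-96.3 -260.5 80 0 0 16.4 0"

```text
time: 11.35
tcp_pos: [0.5153, 0.2765, 0.0424]
tool_rot: [3.139, 0.003, -0.235]
contact_force: [-0.4, -0.4, 0.5]
opening: 0.0938
finger_force: 0.0
```

```bash
python3 - <<'E'
from h import *; from rig import ctrl,viewer
s=ctrl.state(); print(s["opening"],delta(s,[516.4,278,11],-13.5))
w=viewer.grab_frame("wrist")
f=viewer.grab_frame("top");pickle.dump(f,open("pics/b.pkl","wb"))
P=pts(f)[130:205,215:365];m=(abs(P[...,2]-.050)<.006);ys,xs=np.nonzero(m)
q=np.array([w2j(a*1000)for a in plane(f,xs+215,ys+130,.05)]);k=(q[:,0]<21)&(q[:,1]<45)
print(cv2.minAreaRect(q[k,:2].astype(np.float32)),k.sum())
o=np.zeros((420,800,3),np.uint8);o[:,:480]=w["pixels"][:,40:520,::-1]
o[:370,484:800]=cv2.resize(f["pixels"][120:210,230:307,::-1],(316,370))
cv2.imwrite("pics/b.png",o)
E
```

```text
0.09380675051011303 (array([ 0.8, -1.8, 31.4]), array([0.17, 0.19, 0.04]))
((-1.3680267333984375, 8.90775203704834), (42.281028747558594, 46.086605072021484), 0.9844918847084045) 275
```

View pics/b.png

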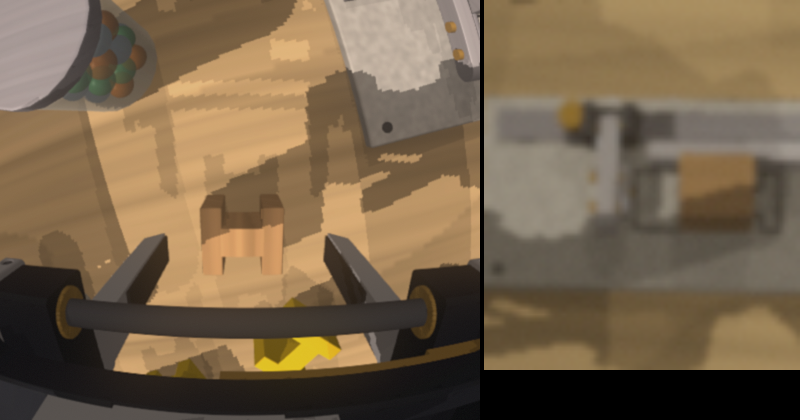

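The block stands square at the fence, crop (717,190). The beech carrier, at wrist (243,235), is between the fingers with its flanges facing the pads. I'll descend and grip it.

>>> step_arm --pt "1 -1 15 0 0 0 0" --pt "1 -1 29 0 0 0 0" --pt "1 -1 29 0 0 0 0.3" --pt "1 -1 29 0 0 0 0.6" --pt "1 -1 29 0 0 0 0.8" --pt "1 -1 29 0 0 0 0.8" --pt "1 -1 29 0 0 0 0.8" --pt "1 -1 29 0 0 0 0.8"

```text
time: 12.25
tcp_pos: [0.518, 0.2789, 0.0164]
tool_rot: [-3.141, -0.001, -0.235]
contact_force: [0.0, -0.1, 2.8]
opening: 0.05
finger_force: 19.9
```

```bash
python3 - <<'E'
from h import *; from rig import ctrl
s=ctrl.state(); print(s["opening"],s["finger_force"],s["tcp_pos"]);print(delta(s,j2w(-12,-73,85),2.93),delta(s,j2w(-50,0,85),2.93))
E
```

```text
0.04999288491314554 19.859123826026917 [0.51799047 0.27885085 0.0163608 ]
(array([170.4, 306.9, -68.6]), array([ -0.02,  -0.04, -16.4 ])) (array([113.3, 247.6, -68.7]), array([ -0.02,  -0.04, -16.4 ]))
```

>>> step_arm --pt "0 0 -30 0 0 0 0.8" --pt "5 10 -65 0 0 0 0.8" --pt "25 47 -70 0 0 -2 0.8" --pt "48 90 -70 0 0 -4 0.8" --pt "71 132 -70 0 0 -7 0.8" --pt "95 174 -70 0 0 -10 0.8" --pt "118 216 -70 0 0 -13 0.8" --pt "141 258 -70 0 0 -16.4 0.8" --pt "160 290 -66 0 0 -16.4 0.8" --pt "170 307 -45 0 0 -16.4 0.8" --pt "170 307 -18 0 0 -16.4 0.8" --pt "170 307 -18 0 0 -16.4 0.8" --pt "170 307 -18 0 0 -16.4 0.8"

```text
time: 13.55
tcp_pos: [0.6107, -0.059, 0.0334]
tool_rot: [-3.141, 0.002, 0.051]
contact_force: [-0.0, -0.4, 0.2]
opening: 0.0498
finger_force: 20.0
```

```bash
python3 - <<'E'
from h import *; from rig import ctrl
s=ctrl.state(); print(w2j(s["tcp_pos"]*1000),s["contact_force"],s["opening"]);print(delta(s,j2w(-2,-73,29),2.93))
E
```

```text
[-13.46576304 -72.64454107  33.42855699] [-0.04760821 -0.37318723  0.22555605] 0.049781936595748685
(array([11.5,  0.4,  4.4]), array([-0.04,  0.11,  0.01]))
```

>>> step_arm --pt "3 0 1.5 0 0 0 0.8" --pt "6 0 3 0 0 0 0.8" --pt "9 0 3.5 0 0 0 0.8" --pt "11 0 4 0 0 0 0.8" --pt "12 0 4.5 0 0 0 0.8" --pt "13 0 4.5 0 0 0 0.8" --pt "13 0 4.5 0 0 0 0.8"

```text
time: 14.25
tcp_pos: [0.6246, -0.0588, 0.0295]
tool_rot: [3.142, -0.0, 0.051]
contact_force: [-0.4, 0.2, -0.1]
opening: 0.0498
finger_force: 20.0
```

>>> step_arm --pt "0.7 0 0.5 0 0 0 0.8" --pt "1.4 0 0.8 0 0 0 0.8" --pt "2.1 0 0.8 0 0 0 0.8" --pt "2.8 0 0.8 0 0 0 0.8" --pt "2.8 0 0.8 0 0 0 0.8"

```text
time: 14.75
tcp_pos: [0.626, -0.0587, 0.0284]
tool_rot: [-3.141, 0.003, 0.051]
contact_force: [-5.3, -1.1, 2.9]
opening: 0.0498
finger_force: 20.0
```

>>> step_arm --pt "1.8 0 0.5 0 0 0 0.8" --pt "1.2 0 0.5 0 0 0 0.8" --pt "1.2 0 0.5 0 0 0 0.45" --pt "1.2 0 0.5 0 0 0 0.3" --pt "1.2 0 0.5 0 0 0 0.3" --pt "1.2 0 -25 0 0 0 0.3" --pt "1.2 20 -60 0 0 -8 0.3" --pt "1 45 -60 0 0 -16 0.5" --pt "1 65 -60 0 0 -24 0.7" --pt "1 65 -60 0 0 -32 0.9" --pt "1 65 -60 0 0 -40 0.9" --pt "1 65 -60 0 0 -48 0.9" --pt "1 65 -60 0 0 -56 0.9" --pt "1 65 -60 0 0 -64 0.9" --pt "1 65 -60 0 0 -72 0.9" --pt "1 65 -60 0 0 -80 0.9" --pt "1 65 -50 0 0 -88 0.9" --pt "1 65 -40 0 0 -90 0.9" --pt "1 65 -40 0 0 -90 0.9"

```text
time: 16.65
tcp_pos: [0.6307, -0.1231, 0.0669]
tool_rot: [-3.139, -0.001, 1.622]
contact_force: [0.5, 0.2, -0.3]
opening: 0.0095
finger_force: 0.0
```

```bash
python3 - <<'E'
from h import *; from rig import ctrl,viewer
s=ctrl.state(); print(s["opening"],s["joints"],w2j(s["tcp_pos"]*1000),delta(s,j2w(1,-120,18),92.93))
f=viewer.grab_frame("top")
o=cv2.resize(f["pixels"][120:210,215:365,::-1],None,fx=5,fy=5); cv2.imwrite("pics/c.png",o)
E
```

```text
0.009465326730642206 [-3.27355282e-01  4.82908163e-01  1.47768419e+00  1.86298765e-04
  1.18356659e+00 -3.78365815e-01] [   3.26099563 -137.61539196   66.94696728] (array([17.6, -2.2, 49. ]), array([-0.13, -0.06, -0.01]))
```

View pics/c.png

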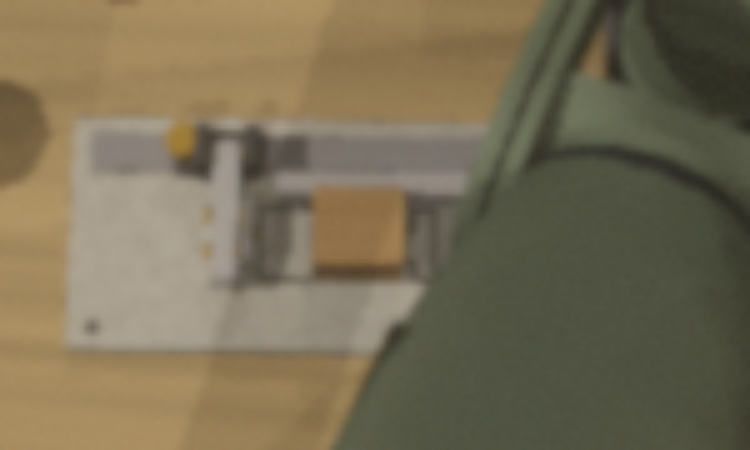

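The block at (360,235) is still in place. The arm hides the carrier. I'll descend behind the row and push.

>>> step_arm --pt "0 -2 20 0 0 0 0.9" --pt "0 -2 40 0 0 0 0.9" --pt "0 -2 48 0 0 0 0.9" --pt "10 -2 48 0 0 0 0.9" --pt "18 -2 48 0 0 0 0.9" --pt "24 -2 48 0 0 0 0.9" --pt "28 -2 48 0 0 0 0.9" --pt "32 -2 48 0 0 0 0.9" --pt "36 -2 48 0 0 0 0.9" --pt "40 -2 48 0 0 0 0.9" --pt "44 -2 48 0 0 0 0.9" --pt "48 -2 48 0 0 0 0.9" --pt "51 -2 48 0 0 0 0.9" --pt "54 -2 48 0 0 0 0.9" --pt "56 -2 48 0 0 0 0.9"

```text
time: 18.2
tcp_pos: [0.6267, -0.0674, 0.0206]
tool_rot: [-3.141, -0.0, 1.622]
contact_force: [1.0, -1.1, 0.8]
opening: 0.0094
finger_force: 0.1
```

```bash
python3 - <<'E'
from h import *; from rig import ctrl,viewer
s=ctrl.state(); print(s["opening"],w2j(s["tcp_pos"]*1000),s["contact_force"])
f=viewer.grab_frame("side"); w=viewer.grab_frame("wrist")
o=np.zeros((420,800,3),np.uint8);o[:,:480]=w["pixels"][:,40:520,::-1]
o[:300,484:800]=cv2.resize(f["pixels"][170:260,280:375,::-1],(316,300)); cv2.imwrite("pics/d.png",o)
E
```

```text
0.009410780268775476 [  2.08213318 -81.8091814   20.55735073] [ 1.02350845 -1.07599317  0.82256266]
```

View pics/d.png

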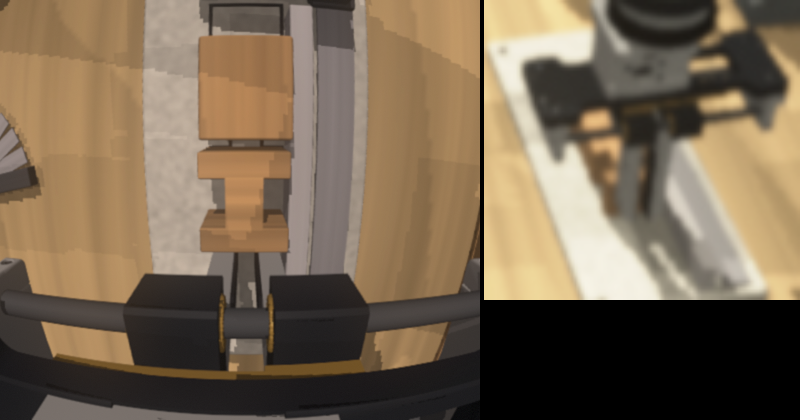

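The wrist view shows the carrier (245,200) and block (245,88) aligned on the fence, with a small gap at y≈145. I'll keep pushing.

>>> step_arm --pt "2 0 0 0 0 0 0.9" --pt "4 0 0 0 0 0 0.9" --pt "6 0 0 0 0 0 0.9" --pt "8 0 0 0 0 0 0.9" --pt "10 0 0 0 0 0 0.9" --pt "12 0 0 0 0 0 0.9" --pt "14 0 0 0 0 0 0.9" --pt "16 0 0 0 0 0 0.9" --pt "18 0 0 0 0 0 0.9" --pt "20 0 0 0 0 0 0.9" --pt "22 0 0 0 0 0 0.9" --pt "24 0 0 0 0 0 0.9"

```text
time: 19.5
tcp_pos: [0.6255, -0.0436, 0.0207]
tool_rot: [-3.142, 0.0, 1.622]
contact_force: [-0.0, -1.0, 0.0]
opening: 0.0091
finger_force: 0.2
```

>>> step_arm --pt "0.7 0 0 0 0 0 0.9" --pt "1.4 0 0 0 0 0 0.9" --pt "2.1 0 0 0 0 0 0.9" --pt "2.8 0 0 0 0 0 0.9" --pt "2.8 0 0 0 0 0 0.9"

```text
time: 20.0
tcp_pos: [0.6254, -0.0408, 0.0206]
tool_rot: [-3.142, -0.0, 1.622]
contact_force: [-0.1, -0.4, 0.5]
opening: 0.0096
finger_force: 0.0
```

>>> step_arm --pt "0.7 0 0 0 0 0 0.9" --pt "1.4 0 0 0 0 0 0.9" --pt "2.1 0 0 0 0 0 0.9" --pt "2.5 0 0 0 0 0 0.9" --pt "2.5 0 0 0 0 0 0.9"

```text
time: 20.5
tcp_pos: [0.6253, -0.0383, 0.0207]
tool_rot: [3.142, -0.0, 1.622]
contact_force: [0.7, -0.1, -0.1]
opening: 0.0092
finger_force: 0.1
```

```bash
python3 - <<'E'
from h import *; from rig import ctrl,viewer
s=ctrl.state(); print(w2j(s["tcp_pos"]*1000),s["contact_force"])
w=viewer.grab_frame("wrist"); cv2.imwrite("pics/e.png",cv2.resize(w["pixels"][0:260,180:420,::-1],None,fx=2.2,fy=2.2))
E
```

```text
[  2.16937577 -52.71287258  20.67082643] [ 0.69993178 -0.12836737 -0.05310851]
```

View pics/e.png

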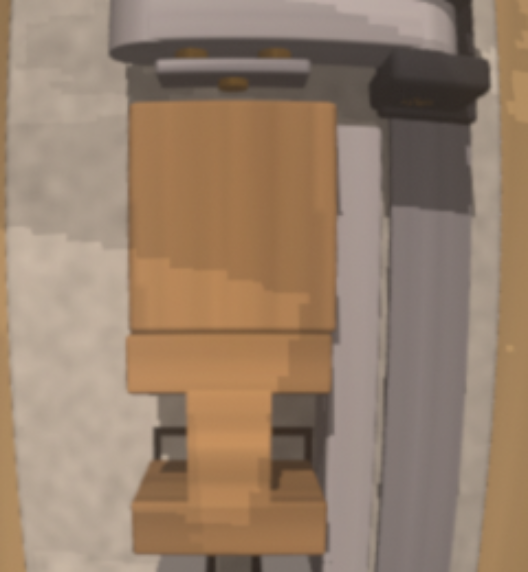

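The row is in contact at (230,332) and square. The striking plate at (233,70) with its pin is still a few mm ahead of the block's front edge.

>>> step_arm --pt "0.7 0 0 0 0 0 0.9" --pt "1.4 0 0 0 0 0 0.9" --pt "2.1 0 0 0 0 0 0.9" --pt "2.5 0 0 0 0 0 0.9" --pt "2.5 0 0 0 0 0 0.9"

```text
time: 21.05
tcp_pos: [0.6252, -0.0359, 0.0207]
tool_rot: [3.142, -0.0, 1.622]
contact_force: [0.4, -0.3, -0.2]
opening: 0.0093
finger_force: 0.1
```

>>> step_arm --pt "0.5 0 0 0 0 0 0.9" --pt "1.0 0 0 0 0 0 0.9" --pt "1.5 0 0 0 0 0 0.9" --pt "2.0 0 0 0 0 0 0.9" --pt "2.0 0 0 0 0 0 0.9"

```text
time: 21.55
tcp_pos: [0.625, -0.0338, 0.0207]
tool_rot: [3.142, -0.0, 1.622]
contact_force: [0.1, -0.5, -0.5]
opening: 0.0095
finger_force: 0.2
```

>>> step_arm --pt "0.5 0 0 0 0 0 0.9" --pt "1.0 0 0 0 0 0 0.9" --pt "1.5 0 0 0 0 0 0.9" --pt "1.5 0 0 0 0 0 0.9" --pt "1.5 0 0 0 0 0 0.9"

```text
time: 22.05
tcp_pos: [0.625, -0.0323, 0.0207]
tool_rot: [3.142, -0.0, 1.622]
contact_force: [0.3, -0.9, -0.3]
opening: 0.0093
finger_force: 0.1
```

>>> step_arm --pt "0.5 0 0 0 0 0 0.9" --pt "1.0 0 0 0 0 0 0.9" --pt "1.5 0 0 0 0 0 0.9" --pt "1.5 0 0 0 0 0 0.9" --pt "1.5 0 0 0 0 0 0.9"

```text
time: 22.55
tcp_pos: [0.6249, -0.0308, 0.0206]
tool_rot: [-3.142, -0.0, 1.622]
contact_force: [-0.3, -1.4, 0.4]
opening: 0.0093
finger_force: 0.1
```

>>> step_arm --pt "0.5 0 0 0 0 0 0.9" --pt "1.0 0 0 0 0 0 0.9" --pt "1.5 0 0 0 0 0 0.9" --pt "1.5 0 0 0 0 0 0.9" --pt "1.5 0 0 0 0 0 0.9"

```text
time: 23.05
tcp_pos: [0.6248, -0.0294, 0.0206]
tool_rot: [-3.142, -0.0, 1.622]
contact_force: [1.1, -0.5, -0.1]
opening: 0.0094
finger_force: 0.2
```

>>> step_arm --pt "0.5 0 0 0 0 0 0.9" --pt "1.0 0 0 0 0 0 0.9" --pt "1.5 0 0 0 0 0 0.9" --pt "1.5 0 0 0 0 0 0.9" --pt "1.5 0 0 0 0 0 0.9"

```text
time: 23.55
tcp_pos: [0.6247, -0.028, 0.0207]
tool_rot: [-3.142, 0.0, 1.622]
contact_force: [-0.8, -1.1, 0.5]
opening: 0.009
finger_force: 0.6
```

>>> step_arm --pt "0.5 0 0 0 0 0 0.9" --pt "1.0 0 0 0 0 0 0.9" --pt "1.5 0 0 0 0 0 0.9" --pt "1.5 0 0 0 0 0 0.9" --pt "1.5 0 0 0 0 0 0.9"

```text
time: 24.05
tcp_pos: [0.6248, -0.0279, 0.0208]
tool_rot: [3.142, 0.002, 1.622]
contact_force: [0.4, -5.4, -0.0]
opening: 0.0095
finger_force: 2.8
```

>>> step_arm --pt "0.3 0 0 0 0 0 0.9" --pt "0.5 0 0 0 0 0 0.9" --pt "0.5 0 0 0 0 0 0.9" --pt "0.5 0 0 0 0 0 0.9" --pt "0.5 0 0 0 0 0 0.9"

```text
time: 24.55
tcp_pos: [0.6247, -0.0279, 0.0209]
tool_rot: [3.142, 0.003, 1.622]
contact_force: [-1.2, -6.6, 0.4]
opening: 0.0093
finger_force: 3.3
```

```bash
python3 - <<'E'
from rig import ctrl
s=ctrl.state(); print(s["contact_force"],s["finger_force"])
E
```

```text
[-1.17779956 -6.55910282  0.38504717] 3.30594252794981
```

The row bears on the plate at about 6.5 N with no further movement. I'll back off gently.

>>> step_arm --pt "0.5 0 0 0 0 0 0.9" --pt "-0.5 0 0 0 0 0 0.9" --pt "-1.5 0 0 0 0 0 0.9" --pt "-2.5 0 0 0 0 0 0.9" --pt "-4 0 0 0 0 0 0.9" --pt "-10 0 0 0 0 0 0.9" --pt "-20 0 0 0 0 0 0.9" --pt "-30 0 -20 0 0 0 0.9" --pt "-30 0 -50 0 0 0 0.9" --pt "-30 0 -60 0 0 0 0.9"

```text
time: 25.55
tcp_pos: [0.6285, -0.0572, 0.0838]
tool_rot: [3.136, 0.001, 1.621]
contact_force: [0.4, 0.2, -0.2]
opening: 0.0094
finger_force: 0.0
```

```bash
python3 - <<'E'
from h import *; from rig import ctrl,viewer
s=ctrl.state(); print(s["contact_force"])
w=viewer.grab_frame("wrist"); cv2.imwrite("pics/f.png",cv2.resize(w["pixels"][0:260,180:420,::-1],None,fx=2.2,fy=2.2))
E
```

```text
[ 0.42162047  0.17865362 -0.23070285]
```

View pics/f.png

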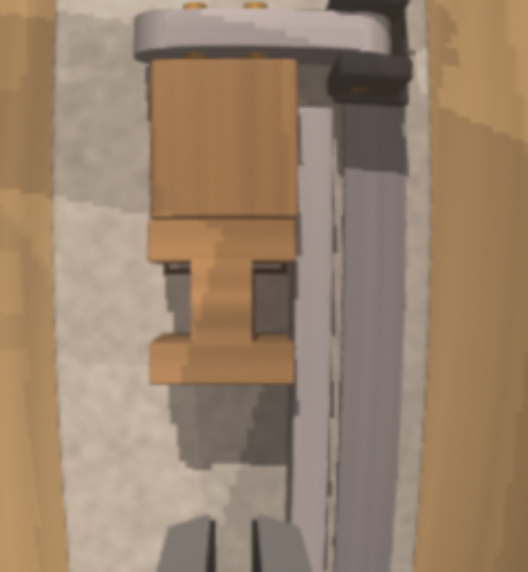

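The row is tight at joint (225,217), square and against the fence, with the block's front at the plate under the flag (225,58). The gripper is clear, so I'm handing in.

```bash
python3 -c "
from rig import ctrl
print(ctrl.close_job())"
```

```text
the job is handed in; nothing more can be done
None
```

The job is handed in at about 26 s (no verdict came back): the flag is down, and the block and then the carrier were pressed against the striking plate at about 6 N and left tight and square along the fence, with the carrier about 1 mm off it.

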